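# Sweep the loose nuts off the assembly board

### The arm

A 6-joint arm with a two-finger parallel gripper is mounted at the origin on the work surface. World frame = base frame: x ahead of the robot, y to its left, z up, the work surface at z = 0. Lengths are in m, angles in rad, forces in N, time in s.
With the tool pointing down it reaches from about 0.35 to 0.775 m from the base axis. Payload 7.3 kg.
Tool frame: the origin (TCP) lies on the centre line of the jaws, within the pads' length; the fingertips stand 17 mm ahead of it and the grasp point (between the pads) lies 2 mm behind it; z points along the fingers, y is the direction in which the jaws open and shut (so a half turn about z gives the same grasp; the last joint's range is limited). The gripper opens to 92 mm and grips with 3 to 60 N. Pads are 19 mm wide; open, the fingers measure 130 mm over their backs; the gripper's body (75 mm by 190 mm) begins 47 mm behind the grasp point.
Start: joints at [-0.146, 0.342, 1.524, -0, 1.275, -0.146], TCP at [0.525, 0, 0.244] pointing down, gripper open.
Joint ranges: [-2.53, 2.53], [-0.77, 2.02], [0.04, 2.7], [-1, 4.14], [0.28, 2.66], [-3.11, 3.11]. Speed limits (rad/s): [2.57, 2.57, 3.14, 3.14, 3.14, 3.14].

### API

Orientations are given as a 3x3 rotation matrix whose columns are the frame's x, y, z axes.
In Python, from station import robot gives the robot as it stands.
- The arm moves only by the tool carry_out, never from a script. Its argument "rows" is a list of rows, each an object of numbers: "ax", "ay", "az": the turn, a rotation vector about the tool's x, y, z in degrees; "x", "y", "z": the shift along the tool's x, y, z in m; "grip": the finger opening in m, from 0 to 0.0918. A call has 1 to 8 rows; each row shifts and turns the pose as measured when the row begins, along the tool's axes as they then stand; what a row does not reach is not made up. A row lasts 1/10 s, in which the tool goes at most 50 mm and 8.59 degrees, less where a joint would pass 70% of its speed; a pose out of reach is approached as far as the arm can. A call with a gripper value outside its range is refused whole. The fingers move at their own pace and stop on an object; "grip_force" is the grip in N (left out, the last holds). Time passes only in rows, so rows that do not move let the fingers close. It gives the time, the measured TCP pose, the force and the opening at its end, in the units of the state.
- robot.observe(): the state, without advancing time (a new reading comes with each control period).
- robot.grab_frame(name): name is "scene" or "side" or "wrist"; returns a dict with "image" (480x640x3 uint8, red, green, blue), "fx", "fy", "cx", "cy" (pixels), "camera_from_world" (4x4, takes a point from world to camera coordinates); the wrist camera has in their place "mount" (4x4, takes a point from camera to tool coordinates, whose origin is the TCP and whose axes are the flange's). Camera axes: x right, y down, z forward; pixel columns grow to the right and rows downward; lengths in m; the calibration is good to about 2 mm. A picture is of the moment at which its call begins: read the wrist's pose just before it. There is no depth.
- robot.finish_job(): hands the job in, once; it reports no verdict.
Trained networks look in a picture, given as the dict that the camera call returned (one of the last four; its "shot" number tells which), for a name from the list of things; names that differ only in an ending like _2 or _b are one class to them, and where a whole thing is asked for, a point or a joint stands for the part that bears it (a point fixed in the world has none). Each returns a list of dicts, best first, with "confidence" (0 to 1); they miss things now and then, are a little off and sometimes report something else, mostly with a low value. They report only what shows in the picture. A call takes as long as a camera call.
- robot.spot_in(picture, name): "xyz" ([x, y, z] in m, in world coordinates, good to about 4 mm: the middle of the surface that is visible of it).
- robot.tip_of(picture, name): "xyz" ([x, y, z] in m, in world coordinates, good to about 4 mm: a listed point, or the origin of a listed thing).
The state is a dict: "time_s": time; "joint_positions": joint angles; "qvel": joint speeds; "joint_torque": joint torques, N m; "tcp_pos": TCP position; "orientation": TCP orientation; "ft_force": force on the tool from outside, world axes, zero at the start; "moment": the same for the moment, N m; "finger_gap": finger opening in m.
Only numpy, scipy, OpenCV 4.12 (cv2) and the standard library are available. Lean on these libraries where they do the work, as an engineer would, in place of code of your own. Each camera call takes 0.05 s, during which the arm holds its last target.

### The job

Clear the wooden assembly board: with the fingertips, sweep all three steel hex nuts off its end into the open steel tray that stands against it, so that they lie in the tray. Only push the nuts along, do not pick them up, and leave the bobbin, the standoff and the relay standing on the board undisturbed.

Things in the scene. Friction and masses are not known exactly. Their poses are not given: they have to be found in the camera images.
- board: fixed wooden assembly board, a slab 270 mm (its x) by 320 mm (its y) by 40 mm thick, lying on the bench. Origin: centre of its underside, at bench height, so its top is at z = 40 mm in this frame. The tray stands against one of its two ends (its +y or its -y end, differs from start to start), a finned heat sink against the other.
- tray: fixed open sheet-steel tray standing on the bench, 180 mm (x) by 116 mm (y) outside, walls 3 mm thick and 32 mm high all round, floor 3 mm thick. One long (180 mm) wall touches the end face of the board, so its rim is 8 mm lower than the board's top; the tray may be shifted up to 30 mm either way along that end. Origin: centre of its underside, at bench height; its axes are parallel to the board's.
- heatsink: fixed aluminium heat sink with fins, 180 x 116 x 32 mm, against the board's end opposite the tray. Origin: centre of its underside.
- nut1_center (a point): steel hex nut, 30 mm across flats, 35 mm across corners, 16 mm thick, about 64 g, bore 19 mm; lies flat and loose on the board. The point is its centre, half-way up (8 mm above the board's top while it lies there). Its z axis is the bore axis.
- nut2_center (a point): steel hex nut, 30 mm across flats, 35 mm across corners, 16 mm thick, about 64 g, bore 19 mm; lies flat and loose on the board. The point is its centre, half-way up (8 mm above the board's top while it lies there). Its z axis is the bore axis.
- nut3_center (a point): steel hex nut, 30 mm across flats, 35 mm across corners, 16 mm thick, about 64 g, bore 19 mm; lies flat and loose on the board. The point is its centre, half-way up (8 mm above the board's top while it lies there). Its z axis is the bore axis.
- bobbin: small coil bobbin standing loose on the board, black flanges and copper winding, 24 mm diameter, 26 mm high; not to be disturbed. Origin: centre of its underside.
- standoff: round brass standoff standing loose on the board, 18 mm diameter, 32 mm high; not to be disturbed. Origin: centre of its underside.
- relay: small grey box-shaped relay standing loose on the board, 18 x 26 x 26 mm high; not to be disturbed. Origin: centre of its underside.

How it is judged:
By the outcome, as a careful person would: the job done as asked, in the order asked, and still so for the second after the job is handed in, with the robot touching nothing.
It also fails if it takes over 64 s, if anything falls off the work surface, if the arm or the gripper's body presses on something with over 40 N, if the wrist force passes 120 N, or if a joint passes its speed limit or range.

## Working session

There is one attempt and no reset: what is moved stays moved. The work goes in short steps, Python scripts to look and compute and a tool call to move; the robot and the scene stay as the last step left them, time stands still between calls to the robot, and variables do not carry over. Pictures are saved under pics/ and viewed, and the job is handed in when it is done.

Besides the shell and the picture viewer there is one more tool, called after "Request:" as name(argument=value, ...), one argument or row to a line, values as JSON. carry_out: Moves the arm, as the interface text tells. Its arguments: {"type":"object","properties":{"rows":{"type":"array"},"grip_force":{"type":"number"}},"required":["rows"]}

```bash
mkdir -p pics; ls
cat > h.py <<'E'
from station import robot
import numpy as np, cv2
def save(f,n): cv2.imwrite('pics/'+n+'.png',cv2.cvtColor(f['image'],cv2.COLOR_RGB2BGR))
E
python3 - <<'E'
from h import *
o=robot.observe(); print({k:np.round(v,3).tolist() for k,v in o.items()})
for c in ['scene','side']:
    f=robot.grab_frame(c); save(f,c+'0')
    for n in ['board','tray','heatsink','nut1_center','bobbin','standoff','relay']:
        print(c,n,[(np.round(d['xyz'],3).tolist(),round(d['confidence'],2)) for d in robot.tip_of(f,n)])
E
```

```text
pics
{'time_s': 0.0, 'joint_positions': [-0.146, 0.343, 1.525, 0.0, 1.275, -0.146], 'qvel': [0.001, -0.0, 0.001, 0.0, -0.001, 0.001], 'joint_torque': [0.001, -43.125, -24.422, 0.072, 0.056, -0.0], 'tcp_pos': [0.525, 0.0, 0.243], 'orientation': [[0.0, 1.0, -0.001], [1.0, 0.0, 0.0], [0.0, -0.001, -1.0]], 'ft_force': [-0.181, 0.597, 0.265], 'moment': [0.008, -0.024, -0.016], 'finger_gap': 0.091}
scene board [([0.555, 0.021, 0.001], 0.71)]
scene tray [([0.575, -0.204, 0.004], 0.96)]
scene heatsink [([0.515, 0.23, -0.002], 0.94)]
scene nut1_center [([0.644, -0.054, 0.048], 0.77)]
scene bobbin [([0.569, -0.017, 0.041], 0.69)]
scene standoff [([0.678, 0.038, 0.037], 0.8)]
scene relay [([0.434, 0.011, 0.04], 0.55)]
side board [([0.556, 0.021, 0.0], 0.68), ([0.676, 0.038, 0.038], 0.35)]
side tray [([0.575, -0.2, 0.005], 0.72)]
side heatsink [([0.512, 0.232, 0.003], 0.8), ([0.578, -0.2, 0.0], 0.25)]
side nut1_center [([0.645, -0.054, 0.05], 0.5)]
side bobbin [([0.561, -0.017, 0.042], 0.6)]
side standoff [([0.679, 0.042, 0.038], 0.71)]
side relay [([0.433, 0.011, 0.043], 0.75)]
```

View pics/scene0.png

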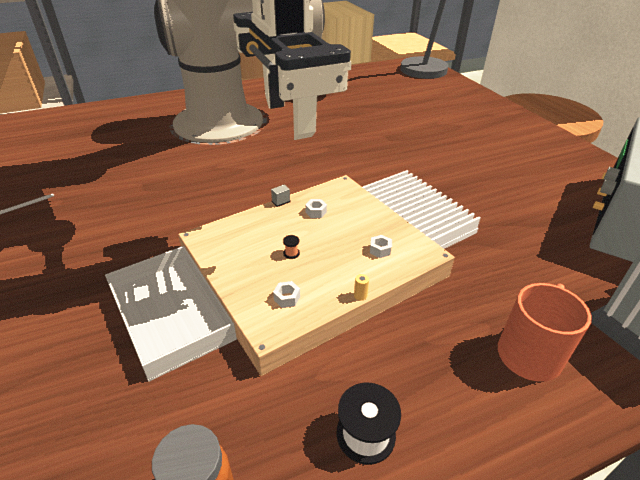

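View pics/side0.png

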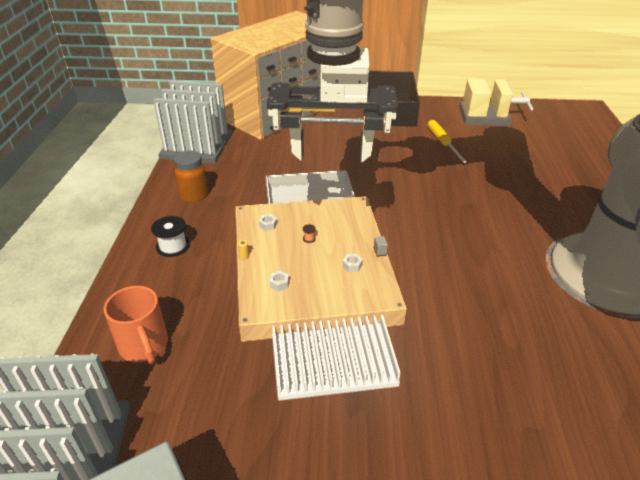

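Run:
```python
from h import *
f=robot.grab_frame('wrist'); save(f,'wrist0'); print(f['mount'].tolist() if hasattr(f['mount'],'tolist') else f['mount'],f['fx'],f['cx'],f['cy'])
for n in ['nut1_center','nut2_center','nut3_center','bobbin','relay','standoff']:
    print(n,[(np.round(d['xyz'],3).tolist(),round(d['confidence'],2)) for d in robot.tip_of(f,n)])
f=robot.grab_frame('scene')
for n in ['nut2_center','nut3_center']:
    print(n,[(np.round(d['xyz'],3).tolist(),round(d['confidence'],2)) for d in robot.tip_of(f,n)])
    print(n,[(np.round(d['xyz'],3).tolist(),round(d['confidence'],2)) for d in robot.spot_in(f,n)])
```

```text
[[-0.00029554626275842715, -0.9612446090043585, -0.27569677965558936, 0.07310873520672888], [0.9999994226424714, -0.0005689240231262325, 0.0009116140506048373, 0.00023014899190654248], [-0.001033134612681226, -0.27569635105585255, 0.9612442221659163, -0.14185360460066368], [0.0, 0.0, 0.0, 1.0]] 342.9909264529952 315.35685385374916 237.95941604002076
nut1_center [([0.644, -0.049, 0.047], 0.66)]
nut2_center [([0.612, 0.106, 0.049], 0.92)]
nut3_center [([0.483, 0.055, 0.045], 0.71)]
bobbin [([0.555, -0.019, 0.042], 0.65), ([0.574, -0.2, -0.001], 0.58)]
relay [([0.438, 0.014, 0.041], 0.85), ([0.573, -0.202, 0.0], 0.65)]
standoff [([0.675, 0.035, 0.04], 0.79)]
nut2_center [([0.605, 0.107, 0.049], 0.74)]
nut2_center [([0.608, 0.106, 0.053], 0.7)]
nut3_center [([0.482, 0.059, 0.046], 0.76)]
nut3_center [([0.494, 0.061, 0.048], 0.73)]
```

View pics/wrist0.png

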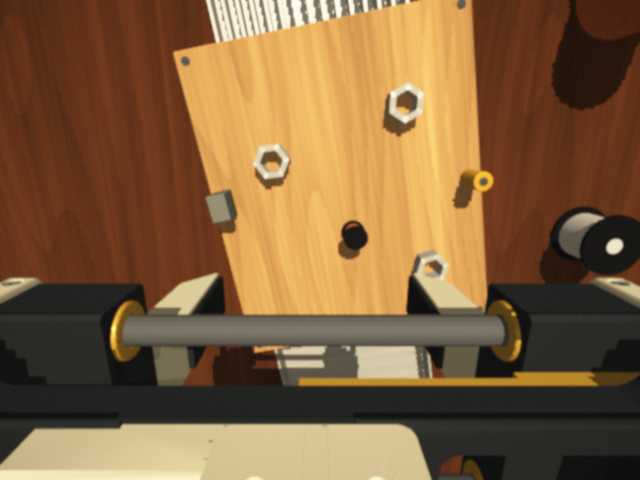

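```bash
cat >> h.py <<'E'
def ray(f,u,v,z,o=None):
    d=np.array([(u-f['cx'])/f['fx'],(v-f['cy'])/f['fy'],1.])
    if 'mount' in f:
        M=np.array(f['mount']);R=np.array(o['orientation']);c=R@M[:3,3]+np.array(o['tcp_pos']);d=R@M[:3,:3]@d
    else:
        T=np.linalg.inv(np.array(f['camera_from_world']));c=T[:3,3];d=T[:3,:3]@d
    return (c+d*(z-c[2])/d[2])
E
python3 - <<'E'
from h import *
o=robot.observe();w=robot.grab_frame('wrist');s=robot.grab_frame('scene');d=robot.grab_frame('side')
P=lambda l,f,pts,z:print(l,[np.round(ray(f,*p,z,o)[:2],3).tolist() for p in pts])
P('scene corners L,B,R,T',s,[(181,235),(261,361),(453,258),(346,177)],.04)
P('side corners TL,TR,BL,BR',d,[(236,207),(368,198),(241,325),(400,307)],.04)
P('wrist corners',w,[(175,50),(472,-2)],.04)
P('nuts top scene',s,[(287,291),(381,244),(316,206)],.056)
P('nuts top side',d,[(267.5,220),(279,279),(352,260)],.056)
P('nuts top wrist',w,[(431,265),(407,103),(271.5,162)],.056)
P('tray corners scene (far L, front)',s,[(107,278),(150,375),(233,322)],.032)
P('standoff top',w,[(484,182)],.072);P('standoff top',s,[(362,280)],.072)
P('relay top',w,[(219,208)],.066);P('bobbin top',w,[(355,237)],.066);P('bobbin top',s,[(291,241)],.066)
for n,f,c in (('s',s,(200,130,500,400)),('d',d,(220,160,420,340))):
    x0,y0,x1,y1=c; cv2.imwrite('pics/z'+n+'.png',cv2.resize(cv2.cvtColor(f['image'],cv2.COLOR_RGB2BGR)[y0:y1,x0:x1],None,fx=2.6,fy=2.2,interpolation=2))
E
```

```text
scene corners L,B,R,T [[0.462, -0.159], [0.726, -0.113], [0.663, 0.195], [0.406, 0.146]]
side corners TL,TR,BL,BR [[0.716, -0.109], [0.451, -0.154], [0.657, 0.2], [0.406, 0.15]]
wrist corners [[0.399, 0.151], [0.662, 0.192]]
nuts top scene [[0.649, -0.053], [0.612, 0.103], [0.49, 0.053]]
nuts top side [[0.645, -0.049], [0.606, 0.111], [0.485, 0.057]]
nuts top wrist [[0.644, -0.05], [0.608, 0.105], [0.484, 0.053]]
tray corners scene (far L, front) [[0.508, -0.27], [0.691, -0.233], [0.651, -0.127]]
standoff top [[0.679, 0.036]]
standoff top [[0.681, 0.036]]
relay top [[0.434, 0.011]]
bobbin top [[0.564, -0.018]]
bobbin top [[0.568, -0.018]]
```

Request:
carry_out(
  rows=[
    {"y": 0.036,"x": -0.0045,"grip": 0.01},
    {"y": 0.036,"x": -0.0045},
    {"y": 0.036,"x": -0.0045},
    {"y": 0.036,"x": -0.0045},
    {"az": 8.5},
    {"az": 8.5},
    {"az": 8.5},
    {"az": 8.5},
  ],
)

```text
validation failed for argument at $.ro...
```

Run:
```python
from h import *
o=robot.observe(); s=robot.grab_frame('scene')
print(np.round(o['tcp_pos'],4),np.round(o['orientation'],3).tolist(),o['finger_gap'],o['time_s'])
im=cv2.cvtColor(s['image'],cv2.COLOR_RGB2BGR)[150:400,90:390]
cv2.imwrite('pics/z1.png',cv2.resize(im,None,fx=2.4,fy=2.4,interpolation=2))
w=robot.grab_frame('wrist');save(w,'w1')
for n in ['nut1_center','tray','standoff','bobbin','board']:
    print(n,[(np.round(d['xyz'],3).tolist(),round(d['confidence'],2)) for d in robot.tip_of(w,n)])
```

```text
[0.525  0.     0.2437] [[-0.0, 1.0, 0.0], [1.0, 0.0, -0.0], [-0.0, 0.0, -1.0]] 0.0918786175945999 1.55
nut1_center [([0.646, -0.05, 0.046], 0.58)]
tray [([0.574, -0.202, -0.001], 0.68)]
standoff [([0.673, 0.035, 0.038], 0.63)]
bobbin [([0.557, -0.018, 0.04], 0.93)]
board [([0.558, 0.017, -0.004], 0.84)]
```

View pics/z1.png

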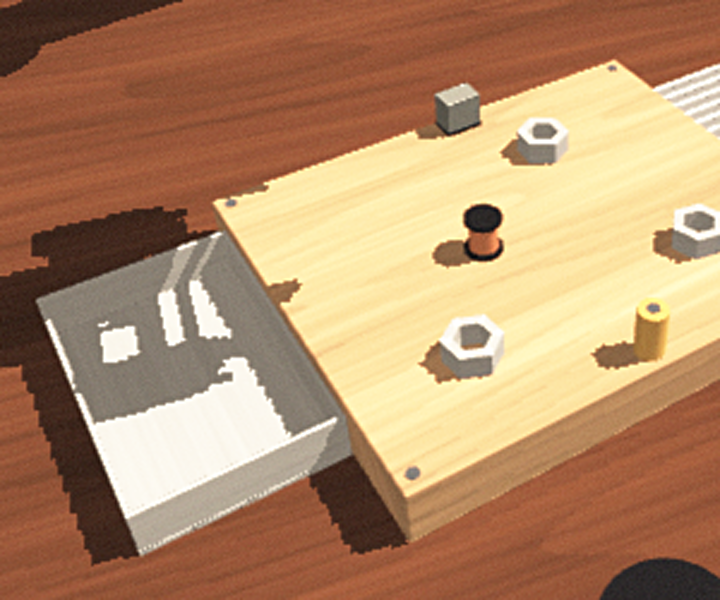

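View pics/w1.png

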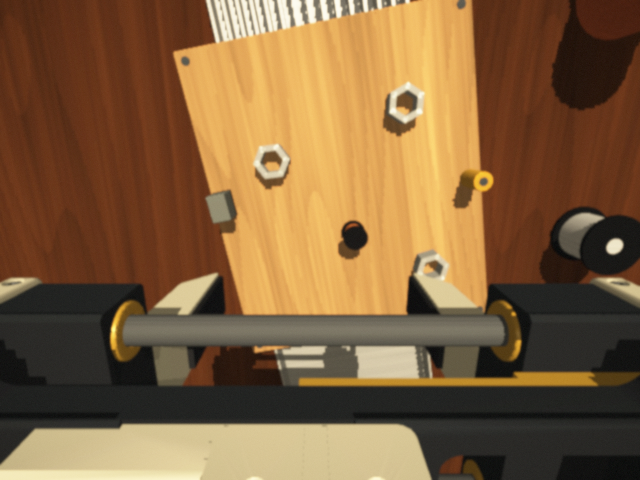

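Request:
carry_out(
  rows=[
    {"ax": 0,"ay": 0,"az": 0,"x": -0.0045,"y": 0.036,"z": 0,"grip": 0.01},
    {"ax": 0,"ay": 0,"az": 0,"x": -0.0045,"y": 0.036,"z": 0,"grip": 0.01},
    {"ax": 0,"ay": 0,"az": 0,"x": -0.0045,"y": 0.036,"z": 0,"grip": 0.01},
    {"ax": 0,"ay": 0,"az": 0,"x": -0.0045,"y": 0.036,"z": 0,"grip": 0.01},
    {"ax": 0,"ay": 0,"az": 8.5,"x": 0,"y": 0,"z": 0,"grip": 0.01},
    {"ax": 0,"ay": 0,"az": 8.5,"x": 0,"y": 0,"z": 0,"grip": 0.01},
    {"ax": 0,"ay": 0,"az": 8.5,"x": 0,"y": 0,"z": 0,"grip": 0.01},
    {"ax": 0,"ay": 0,"az": 8.5,"x": 0,"y": 0,"z": 0,"grip": 0.01},
  ],
)

```text
time_s: 2.7
tcp_pos: [0.6734, -0.0185, 0.2396]
orientation: [[0.568, 0.823, -0.005], [0.823, -0.568, 0.001], [-0.002, -0.005, -1.0]]
ft_force: [-0.7, -0.2, 0.4]
finger_gap: 0.0324
```

Request:
carry_out(
  rows=[
    {"ax": 0,"ay": 0,"az": 0,"x": 0,"y": -0.005,"z": 0.03,"grip": 0.01},
    {"ax": 0,"ay": 0,"az": 0,"x": 0,"y": 0,"z": 0.03,"grip": 0.01},
    {"ax": 0,"ay": 0,"az": 0,"x": 0,"y": 0,"z": 0.03,"grip": 0.01},
    {"ax": 0,"ay": 0,"az": 0,"x": 0,"y": 0,"z": 0.03,"grip": 0.01},
    {"ax": 0,"ay": 0,"az": 0,"x": 0,"y": 0,"z": 0.03,"grip": 0.01},
    {"ax": 0,"ay": 0,"az": 0,"x": 0,"y": 0,"z": 0.012,"grip": 0.01},
    {"ax": 0,"ay": 0,"az": 0,"x": 0,"y": 0,"z": 0.006,"grip": 0.01},
    {"ax": 0,"ay": 0,"az": 0,"x": 0,"y": 0,"z": 0,"grip": 0.01},
  ],
)

```text
time_s: 3.5
tcp_pos: [0.6703, -0.0158, 0.0674]
orientation: [[0.572, 0.82, -0.001], [0.82, -0.572, 0.0], [-0.0, -0.001, -1.0]]
ft_force: [0.6, 0.3, 1.4]
finger_gap: 0.0102
```

```bash
cat > look.py <<'E'
from h import *
import sys
o=robot.observe(); s=robot.grab_frame('scene')
print(np.round(o['tcp_pos'],4),np.round(o['orientation'],3).tolist(),round(o['finger_gap'],4),o['time_s'])
im=cv2.cvtColor(s['image'],cv2.COLOR_RGB2BGR)[150:400,90:470]
cv2.imwrite('pics/%s.png'%sys.argv[1],cv2.resize(im,None,fx=2.1,fy=2.1,interpolation=2))
E
python3 look.py a1
```

```text
[ 0.6703 -0.0158  0.0674] [[0.572, 0.82, -0.001], [0.82, -0.572, 0.0], [-0.0, -0.001, -1.0]] 0.0102 3.5
```

View pics/a1.png

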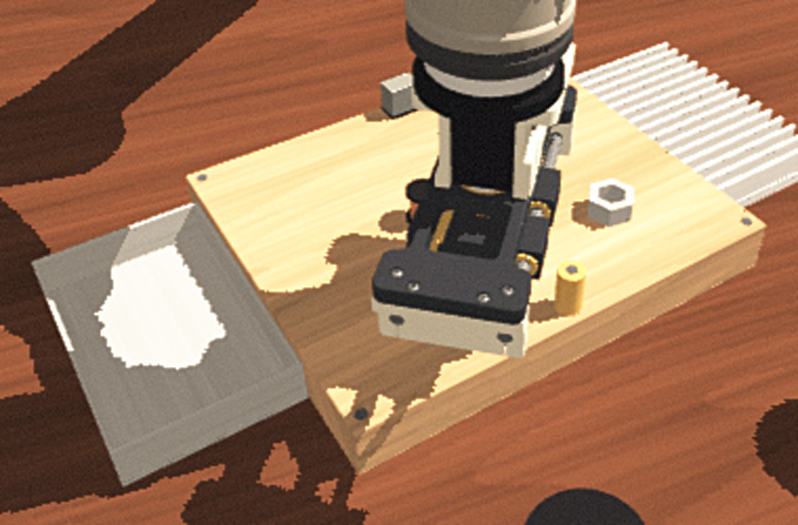

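Request:
carry_out(
  rows=[
    {"ax": 0,"ay": 0,"az": 0,"x": 0,"y": 0,"z": 0.006,"grip": 0.01},
    {"ax": 0,"ay": 0,"az": 0,"x": -0.008,"y": 0,"z": 0,"grip": 0.01},
    {"ax": 0,"ay": 0,"az": 0,"x": -0.01,"y": 0,"z": 0,"grip": 0.01},
    {"ax": 0,"ay": 0,"az": 0,"x": -0.012,"y": 0,"z": 0,"grip": 0.01},
    {"ax": 0,"ay": 0,"az": 0,"x": -0.012,"y": 0,"z": 0,"grip": 0.01},
    {"ax": 0,"ay": 0,"az": 0,"x": -0.012,"y": 0,"z": 0,"grip": 0.01},
    {"ax": 0,"ay": 0,"az": 0,"x": -0.012,"y": 0,"z": 0,"grip": 0.01},
    {"ax": 0,"ay": 0,"az": 0,"x": -0.012,"y": 0,"z": 0,"grip": 0.01},
  ],
)

```text
time_s: 4.35
tcp_pos: [0.6253, -0.0853, 0.067]
orientation: [[0.572, 0.82, 0.01], [0.821, -0.572, -0.002], [0.004, 0.009, -1.0]]
ft_force: [0.1, 0.5, -1.5]
finger_gap: 0.01
```

```bash
python3 look.py a2; python3 -c "
from h import *
f=robot.grab_frame('side')
cv2.imwrite('pics/a2s.png',cv2.resize(cv2.cvtColor(f['image'],cv2.COLOR_RGB2BGR)[130:330,200:430],None,fx=3,fy=3))"
```

```text
[ 0.6253 -0.0853  0.067 ] [[0.572, 0.82, 0.01], [0.821, -0.572, -0.002], [0.004, 0.009, -1.0]] 0.01 4.35
```

View pics/a2.png

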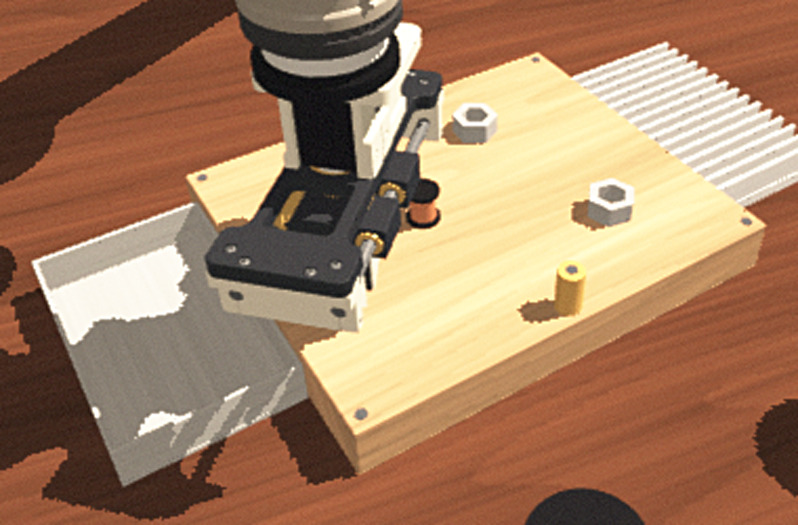

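View pics/a2s.png

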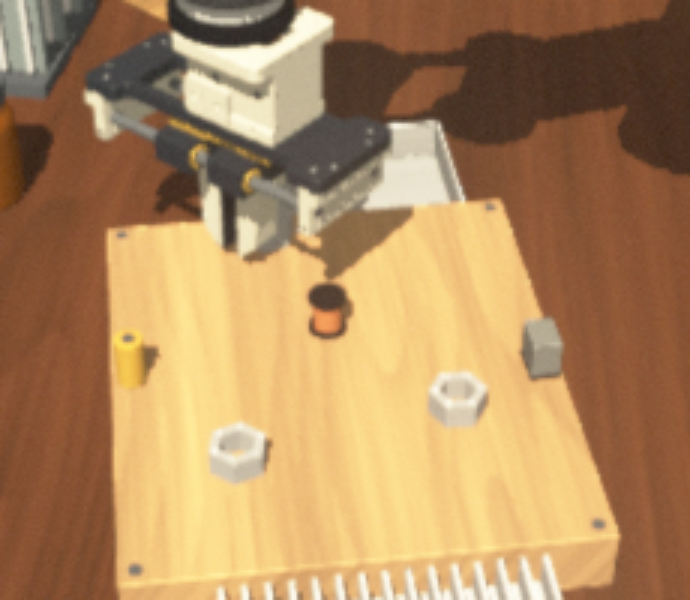

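Request:
carry_out(
  rows=[
    {"ax": 0,"ay": 0,"az": 0,"x": -0.008,"y": 0,"z": 0.004,"grip": 0.01},
    {"ax": 0,"ay": 0,"az": 0,"x": -0.012,"y": 0,"z": 0.001,"grip": 0.01},
    {"ax": 0,"ay": 0,"az": 0,"x": -0.012,"y": 0,"z": 0,"grip": 0.01},
    {"ax": 0,"ay": 0,"az": 0,"x": -0.012,"y": 0,"z": 0,"grip": 0.01},
    {"ax": 0,"ay": 0,"az": 0,"x": -0.012,"y": 0,"z": 0,"grip": 0.01},
    {"ax": 0,"ay": 0,"az": 0,"x": -0.012,"y": 0,"z": 0,"grip": 0.01},
    {"ax": 0,"ay": 0,"az": 0,"x": 0,"y": 0,"z": 0,"grip": 0.01},
  ],
)

```text
time_s: 5.15
tcp_pos: [0.5829, -0.1464, 0.0613]
orientation: [[0.573, 0.82, 0.01], [0.82, -0.573, -0.002], [0.004, 0.009, -1.0]]
ft_force: [0.3, -0.3, -0.1]
finger_gap: 0.0099
```

```bash
python3 look.py a3; python3 -c "
from h import *
f=robot.grab_frame('side')
cv2.imwrite('pics/a3s.png',cv2.resize(cv2.cvtColor(f['image'],cv2.COLOR_RGB2BGR)[130:330,200:430],None,fx=3,fy=3))"
```

```text
[ 0.5829 -0.1464  0.0613] [[0.573, 0.82, 0.01], [0.82, -0.573, -0.002], [0.004, 0.009, -1.0]] 0.0099 5.15
```

View pics/a3.png

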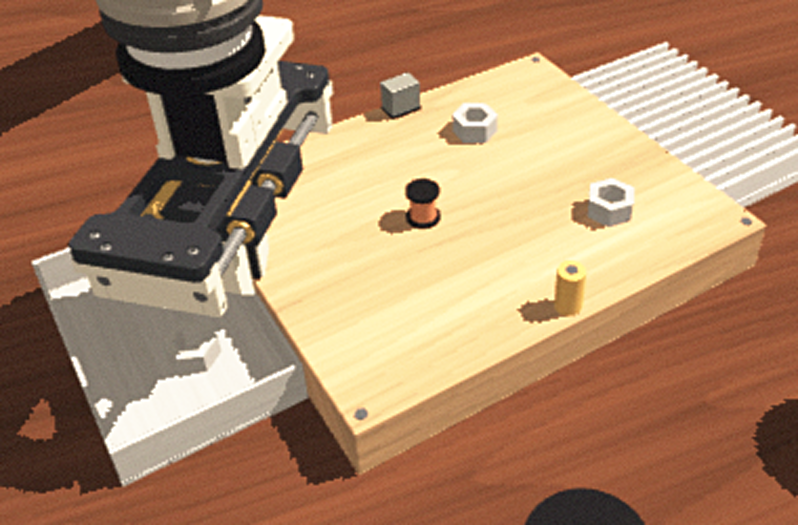

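View pics/a3s.png

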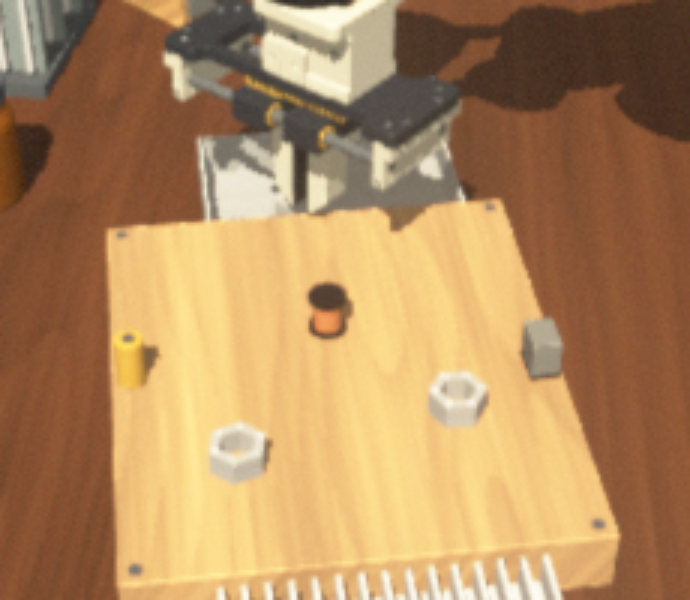

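Request:
carry_out(
  rows=[
    {"ax": 0,"ay": 0,"az": 0,"x": 0,"y": 0,"z": -0.035,"grip": 0.01},
    {"ax": 0,"ay": 0,"az": 0,"x": 0,"y": 0,"z": -0.035,"grip": 0.01},
    {"ax": 0,"ay": 0,"az": 0,"x": 0,"y": 0,"z": -0.035,"grip": 0.01},
    {"ax": 0,"ay": 0,"az": -7.6,"x": 0,"y": 0,"z": 0,"grip": 0.01},
    {"ax": 0,"ay": 0,"az": -7.6,"x": 0,"y": 0,"z": 0,"grip": 0.01},
    {"ax": 0,"ay": 0,"az": -7.6,"x": 0,"y": 0,"z": 0,"grip": 0.01},
    {"ax": 0,"ay": 0,"az": -7.6,"x": 0,"y": 0,"z": 0,"grip": 0.01},
    {"ax": 0,"ay": 0,"az": -7.6,"x": 0,"y": 0,"z": 0,"grip": 0.01},
  ],
)

```text
time_s: 6.05
tcp_pos: [0.5849, -0.1413, 0.1711]
orientation: [[-0.083, 0.996, 0.012], [0.997, 0.083, -0.001], [-0.002, 0.012, -1.0]]
ft_force: [0.7, -0.7, -0.3]
finger_gap: 0.0096
```

Request:
carry_out(
  rows=[
    {"ax": 0,"ay": 0,"az": 0,"x": 0.03,"y": 0.005,"z": 0,"grip": 0.01},
    {"ax": 0,"ay": 0,"az": 0,"x": 0.04,"y": 0.005,"z": 0,"grip": 0.01},
    {"ax": 0,"ay": 0,"az": 0,"x": 0.045,"y": 0.005,"z": 0,"grip": 0.01},
    {"ax": 0,"ay": 0,"az": 0,"x": 0.045,"y": 0.005,"z": 0,"grip": 0.01},
    {"ax": 0,"ay": 0,"az": 0,"x": 0.045,"y": 0.005,"z": 0,"grip": 0.01},
    {"ax": 0,"ay": 0,"az": 0,"x": 0.04,"y": 0.005,"z": 0,"grip": 0.01},
    {"ax": 0,"ay": 0,"az": 0,"x": 0.03,"y": 0.005,"z": 0,"grip": 0.01},
    {"ax": 0,"ay": 0,"az": 0,"x": 0.015,"y": 0,"z": 0,"grip": 0.01},
  ],
)

```text
time_s: 6.85
tcp_pos: [0.5961, 0.163, 0.1709]
orientation: [[-0.087, 0.996, 0.015], [0.996, 0.087, -0.0], [-0.002, 0.015, -1.0]]
ft_force: [-0.8, -0.9, 0.1]
finger_gap: 0.0098
```

```bash
python3 look.py b1; python3 -c "
from h import *
w=robot.grab_frame('scene')
for n in ['nut1_center','bobbin','standoff','relay']:
    print(n,[(np.round(d['xyz'],3).tolist(),round(d['confidence'],2)) for d in robot.tip_of(w,n)])
w=robot.grab_frame('side')
for n in ['nut1_center','bobbin','standoff','relay']:
    print(n,[(np.round(d['xyz'],3).tolist(),round(d['confidence'],2)) for d in robot.tip_of(w,n)])
"
```

```text
[0.5961 0.163  0.1709] [[-0.087, 0.996, 0.015], [0.996, 0.087, -0.0], [-0.002, 0.015, -1.0]] 0.0098 6.85
nut1_center [([0.593, -0.185, 0.01], 0.63)]
bobbin [([0.568, -0.017, 0.04], 0.88)]
standoff [([0.679, 0.037, 0.039], 0.75)]
relay [([0.432, 0.011, 0.038], 0.87)]
nut1_center []
bobbin [([0.562, -0.017, 0.04], 0.48)]
standoff [([0.51, 0.232, 0.002], 0.71), ([0.68, 0.04, 0.039], 0.62)]
relay [([0.432, 0.016, 0.041], 0.66)]
```

View pics/b1.png

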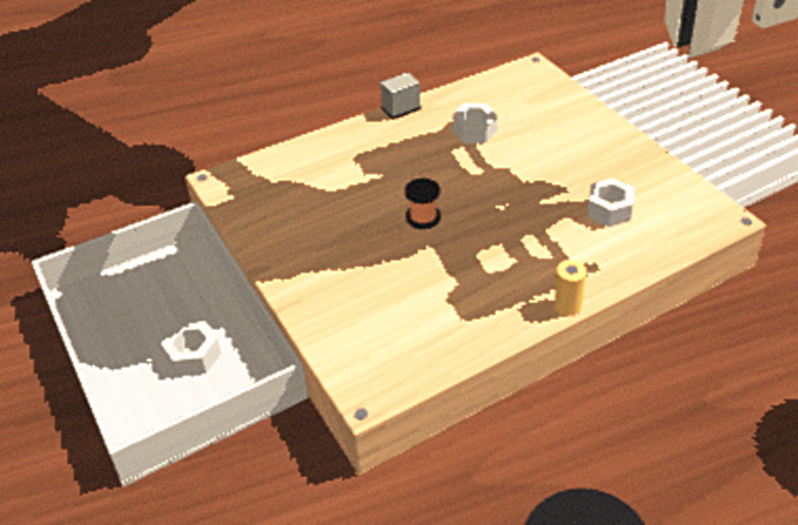

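Request:
carry_out(
  rows=[
    {"ax": 0,"ay": 0,"az": 2,"x": -0.007,"y": 0.0045,"z": 0.02,"grip": 0.01},
    {"ax": 0,"ay": 0,"az": 0,"x": -0.006,"y": 0.0045,"z": 0.02,"grip": 0.01},
    {"ax": 0,"ay": 0,"az": 0,"x": 0,"y": 0,"z": 0.02,"grip": 0.01},
    {"ax": 0,"ay": 0,"az": 0,"x": 0,"y": 0,"z": 0.02,"grip": 0.01},
    {"ax": 0,"ay": 0,"az": 0,"x": 0,"y": 0,"z": 0.015,"grip": 0.01},
    {"ax": 0,"ay": 0,"az": 0,"x": 0,"y": 0,"z": 0.008,"grip": 0.01},
    {"ax": 0,"ay": 0,"az": 0,"x": 0,"y": 0,"z": 0.002,"grip": 0.01},
    {"ax": 0,"ay": 0,"az": 0,"x": 0,"y": 0,"z": 0,"grip": 0.01},
  ],
)

```text
time_s: 8.2
tcp_pos: [0.6104, 0.1424, 0.0646]
orientation: [[-0.042, 0.999, 0.019], [0.999, 0.042, -0.001], [-0.002, 0.019, -1.0]]
ft_force: [-1.0, -0.1, 0.8]
finger_gap: 0.0101
```

```bash
python3 look.py b2; python3 -c "
from h import *
f=robot.grab_frame('side')
cv2.imwrite('pics/b2s.png',cv2.resize(cv2.cvtColor(f['image'],cv2.COLOR_RGB2BGR)[130:330,200:430],None,fx=3,fy=3))
w=robot.grab_frame('wrist');save(w,'b2w')"
```

```text
[0.6104 0.1424 0.0646] [[-0.042, 0.999, 0.019], [0.999, 0.042, -0.001], [-0.002, 0.019, -1.0]] 0.0101 8.2
```

View pics/b2.png

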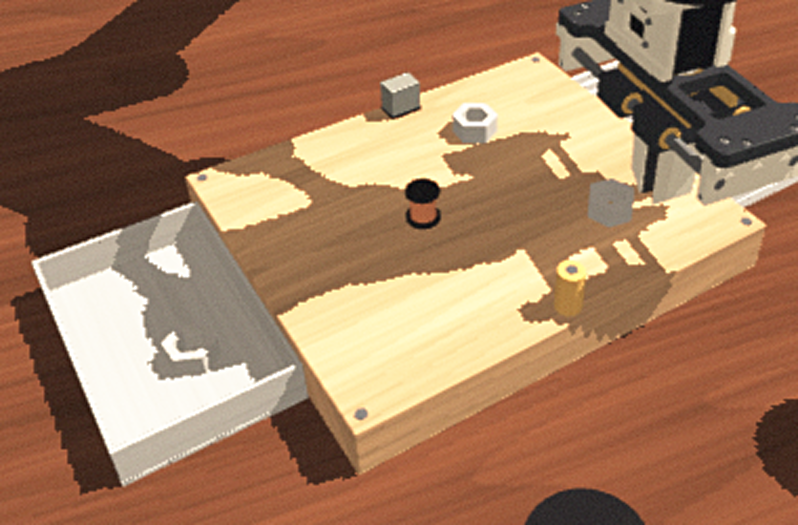

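View pics/b2w.png

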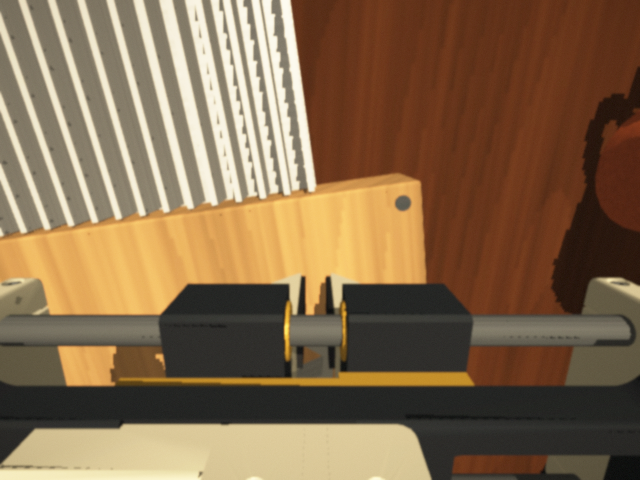

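Request:
carry_out(
  rows=[
    {"ax": 0,"ay": 0,"az": 0,"x": 0,"y": -0.004,"z": 0.003,"grip": 0.01},
    {"ax": 0,"ay": 0,"az": 0,"x": -0.006,"y": 0,"z": 0.001,"grip": 0.01},
    {"ax": 0,"ay": 0,"az": 0,"x": -0.01,"y": 0,"z": 0,"grip": 0.01},
    {"ax": 0,"ay": 0,"az": 0,"x": -0.013,"y": 0,"z": 0,"grip": 0.01},
    {"ax": 0,"ay": 0,"az": 0,"x": -0.014,"y": 0,"z": 0,"grip": 0.01},
    {"ax": 0,"ay": 0,"az": 0,"x": -0.014,"y": 0,"z": 0,"grip": 0.01},
    {"ax": 0,"ay": 0,"az": 0,"x": -0.014,"y": 0,"z": 0,"grip": 0.01},
    {"ax": 0,"ay": 0,"az": 0,"x": -0.014,"y": 0,"z": 0,"grip": 0.01},
  ],
)

```text
time_s: 9.15
tcp_pos: [0.6112, 0.051, 0.0631]
orientation: [[-0.043, 0.999, 0.024], [0.999, 0.043, -0.0], [-0.001, 0.024, -1.0]]
ft_force: [-0.2, -0.2, -0.9]
finger_gap: 0.01
```

```bash
python3 look.py b3; python3 -c "
from h import *
f=robot.grab_frame('side')
cv2.imwrite('pics/b3s.png',cv2.resize(cv2.cvtColor(f['image'],cv2.COLOR_RGB2BGR)[130:330,200:430],None,fx=3,fy=3))"
```

```text
[0.6112 0.051  0.0631] [[-0.043, 0.999, 0.024], [0.999, 0.043, -0.0], [-0.001, 0.024, -1.0]] 0.01 9.15
```

View pics/b3.png

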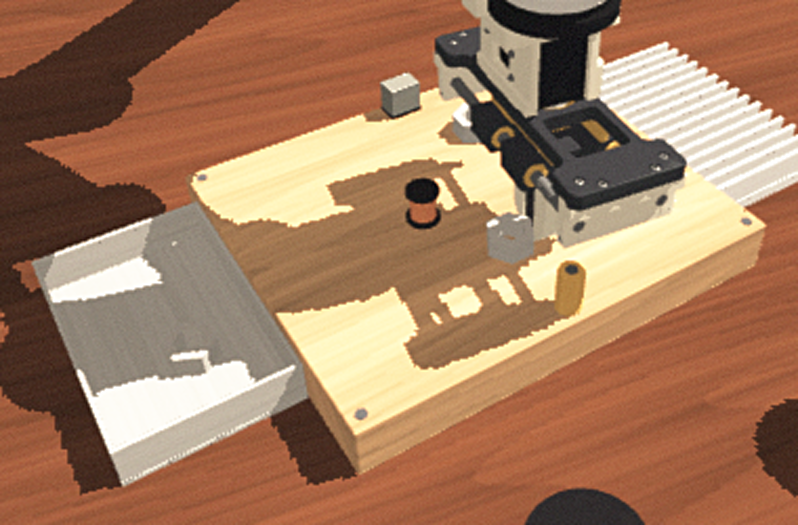

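View pics/b3s.png

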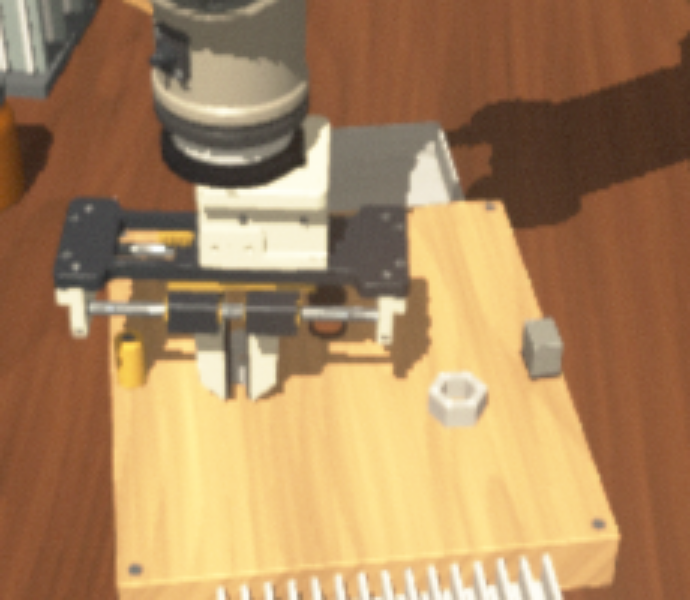

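Request:
carry_out(
  rows=[
    {"ax": 0.7,"ay": 0,"az": 0,"x": -0.008,"y": 0,"z": 0.002,"grip": 0.01},
    {"ax": 0.5,"ay": 0,"az": 0,"x": -0.012,"y": 0,"z": 0,"grip": 0.01},
    {"ax": 0,"ay": 0,"az": 0,"x": -0.014,"y": 0,"z": 0,"grip": 0.01},
    {"ax": 0,"ay": 0,"az": 0,"x": -0.014,"y": 0,"z": 0,"grip": 0.01},
    {"ax": 0,"ay": 0,"az": 0,"x": -0.014,"y": 0,"z": 0,"grip": 0.01},
    {"ax": 0,"ay": 0,"az": 0,"x": -0.014,"y": 0,"z": 0,"grip": 0.01},
    {"ax": 0,"ay": 0,"az": 0,"x": -0.014,"y": 0,"z": 0,"grip": 0.01},
    {"ax": 0,"ay": 0,"az": 0,"x": -0.012,"y": 0,"z": 0,"grip": 0.01},
  ],
)

```text
time_s: 10.05
tcp_pos: [0.6161, -0.0587, 0.0612]
orientation: [[-0.043, 0.999, 0.002], [0.999, 0.043, -0.001], [-0.001, 0.002, -1.0]]
ft_force: [0.5, 0.9, 0.3]
finger_gap: 0.0102
```

```bash
python3 look.py b4; python3 -c "
from h import *
f=robot.grab_frame('side')
cv2.imwrite('pics/b4s.png',cv2.resize(cv2.cvtColor(f['image'],cv2.COLOR_RGB2BGR)[130:330,200:430],None,fx=3,fy=3))"
```

```text
[ 0.6161 -0.0587  0.0612] [[-0.043, 0.999, 0.002], [0.999, 0.043, -0.001], [-0.001, 0.002, -1.0]] 0.0102 10.05
```

View pics/b4.png

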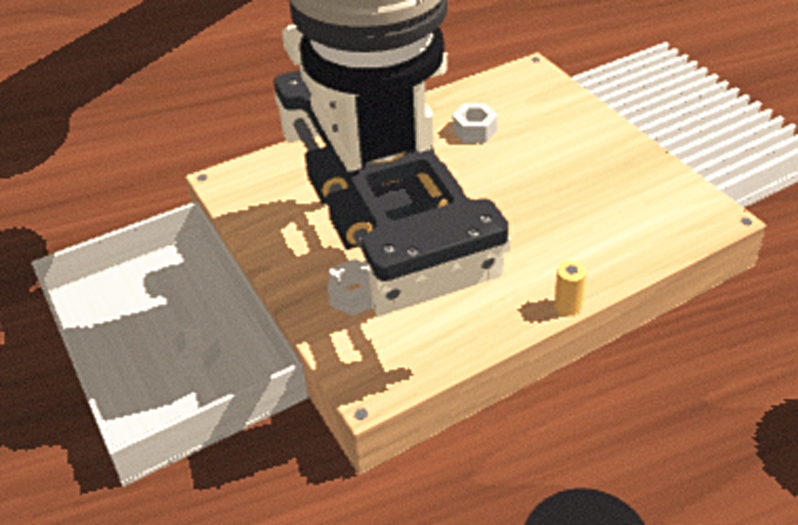

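View pics/b4s.png

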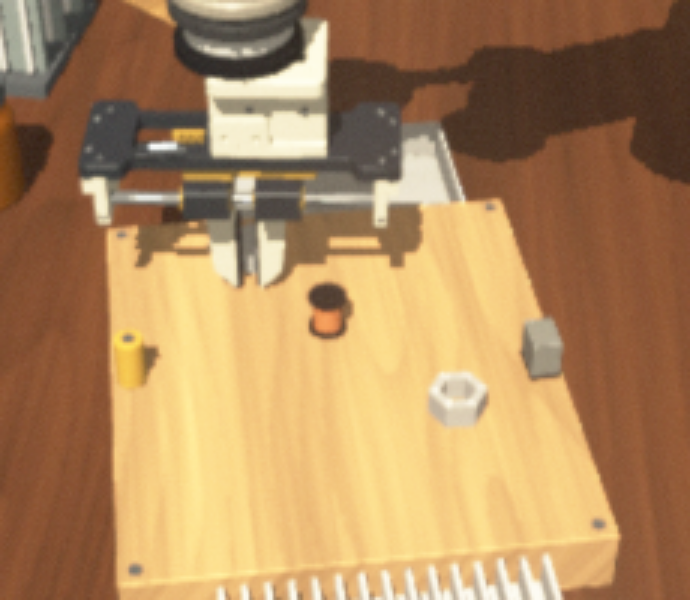

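Request:
carry_out(
  rows=[
    {"ax": 0,"ay": 0,"az": 0,"x": -0.008,"y": 0,"z": 0.001,"grip": 0.01},
    {"ax": 0,"ay": 0,"az": 0,"x": -0.012,"y": 0,"z": 0,"grip": 0.01},
    {"ax": 0,"ay": 0,"az": 0,"x": -0.013,"y": 0,"z": 0,"grip": 0.01},
    {"ax": 0,"ay": 0,"az": 0,"x": -0.013,"y": 0,"z": 0,"grip": 0.01},
    {"ax": 0,"ay": 0,"az": 0,"x": -0.013,"y": 0,"z": 0,"grip": 0.01},
    {"ax": 0,"ay": 0,"az": 0,"x": -0.013,"y": 0,"z": 0,"grip": 0.01},
    {"ax": 0,"ay": 0,"az": 0,"x": 0,"y": 0,"z": 0,"grip": 0.01},
  ],
)

```text
time_s: 10.85
tcp_pos: [0.6194, -0.1373, 0.0601]
orientation: [[-0.042, 0.999, 0.002], [0.999, 0.042, -0.001], [-0.001, 0.002, -1.0]]
ft_force: [-1.4, 0.5, -1.0]
finger_gap: 0.0098
```

```bash
python3 look.py b5
```

```text
[ 0.6194 -0.1373  0.0601] [[-0.042, 0.999, 0.002], [0.999, 0.042, -0.001], [-0.001, 0.002, -1.0]] 0.0098 10.85
```

View pics/b5.png

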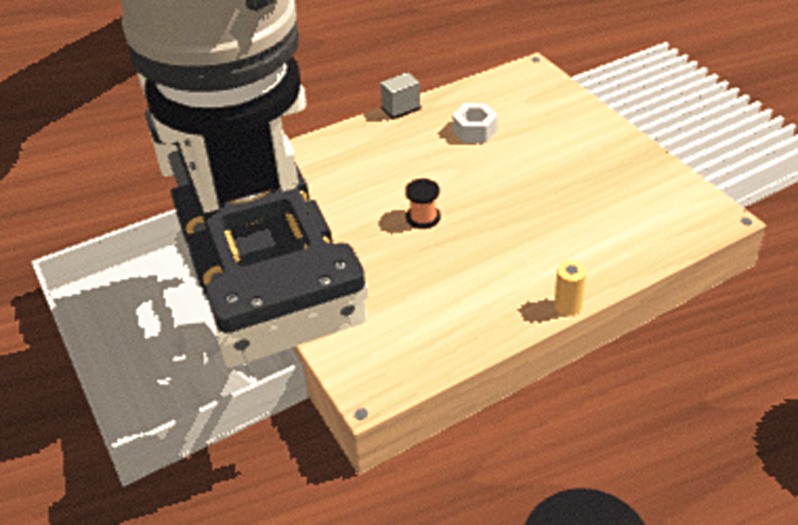

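Request:
carry_out(
  rows=[
    {"ax": 0,"ay": 0,"az": 0,"x": 0,"y": 0,"z": -0.035,"grip": 0.01},
    {"ax": 0,"ay": 0,"az": 0,"x": 0,"y": 0,"z": -0.035,"grip": 0.01},
    {"ax": 0,"ay": 0,"az": -3.8,"x": 0,"y": 0,"z": -0.03,"grip": 0.01},
    {"ax": 0,"ay": 0,"az": -3.8,"x": 0,"y": 0,"z": 0,"grip": 0.01},
    {"ax": 0,"ay": 0,"az": 0,"x": 0.03,"y": -0.012,"z": 0,"grip": 0.01},
    {"ax": 0,"ay": 0,"az": 0,"x": 0.04,"y": -0.016,"z": 0,"grip": 0.01},
    {"ax": 0,"ay": 0,"az": 0,"x": 0.045,"y": -0.017,"z": 0,"grip": 0.01},
    {"ax": 0,"ay": 0,"az": 0,"x": 0.045,"y": -0.017,"z": 0,"grip": 0.01},
  ],
)

```text
time_s: 11.7
tcp_pos: [0.5285, 0.0117, 0.1625]
orientation: [[-0.174, 0.985, 0.003], [0.985, 0.174, -0.0], [-0.001, 0.003, -1.0]]
ft_force: [0.2, 0.6, 0.3]
finger_gap: 0.0102
```

Request:
carry_out(
  rows=[
    {"ax": 0,"ay": 0,"az": 0,"x": 0.04,"y": -0.015,"z": 0,"grip": 0.01},
    {"ax": 0,"ay": 0,"az": 0,"x": 0.03,"y": -0.012,"z": 0,"grip": 0.01},
    {"ax": 0,"ay": 0,"az": 0,"x": 0.018,"y": -0.006,"z": 0,"grip": 0.01},
    {"ax": 0,"ay": 0,"az": 0,"x": 0,"y": 0,"z": 0,"grip": 0.01},
  ],
)

```text
time_s: 12.1
tcp_pos: [0.4734, 0.1015, 0.1629]
orientation: [[-0.181, 0.983, 0.001], [0.983, 0.181, 0.001], [0.001, 0.001, -1.0]]
ft_force: [0.8, -0.4, -0.5]
finger_gap: 0.01
```

```bash
python3 look.py c1; python3 -c "
from h import *
w=robot.grab_frame('scene')
for n in ['nut1_center','bobbin','standoff','relay']:
    print(n,[(np.round(d['xyz'],3).tolist(),round(d['confidence'],2)) for d in robot.tip_of(w,n)])
o=robot.observe()
w=robot.grab_frame('wrist');save(w,'c1w')
for n in ['nut3_center']:
    print(n,[(np.round(d['xyz'],3).tolist(),round(d['confidence'],2)) for d in robot.tip_of(w,n)])
"
```

```text
[0.4734 0.1015 0.1629] [[-0.181, 0.983, 0.001], [0.983, 0.181, 0.001], [0.001, 0.001, -1.0]] 0.01 12.1
nut1_center [([0.593, -0.186, 0.009], 0.75)]
bobbin [([0.565, -0.018, 0.038], 0.78)]
standoff [([0.677, 0.037, 0.038], 0.79)]
relay [([0.436, 0.013, 0.04], 0.76)]
nut3_center [([0.483, 0.054, 0.047], 0.84)]
```

View pics/c1.png

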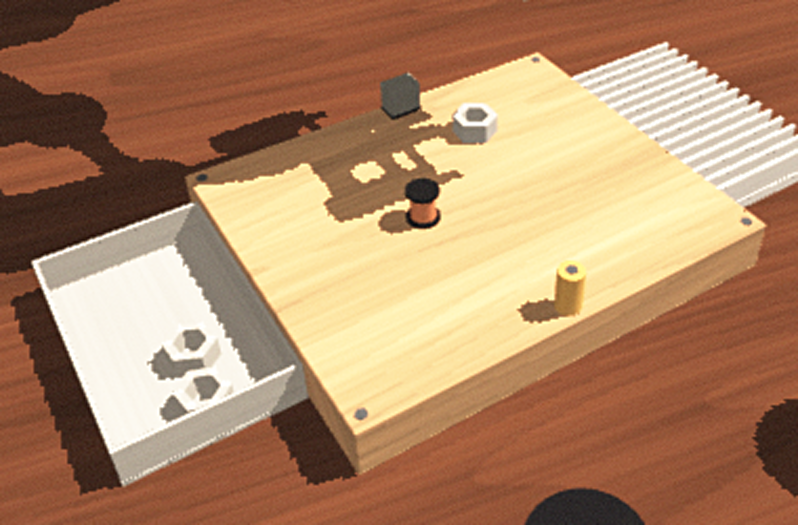

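Request:
carry_out(
  rows=[
    {"ax": 0,"ay": 0,"az": 0,"x": -0.004,"y": 0.002,"z": 0.02,"grip": 0.01},
    {"ax": 0,"ay": 0,"az": 0,"x": 0,"y": 0,"z": 0.02,"grip": 0.01},
    {"ax": 0,"ay": 0,"az": 0,"x": 0,"y": 0,"z": 0.02,"grip": 0.01},
    {"ax": 0,"ay": 0,"az": 0,"x": 0,"y": 0,"z": 0.02,"grip": 0.01},
    {"ax": 0,"ay": 0,"az": 0,"x": 0,"y": 0,"z": 0.012,"grip": 0.01},
    {"ax": 0,"ay": 0,"az": 0,"x": 0,"y": 0,"z": 0.005,"grip": 0.01},
    {"ax": 0,"ay": 0,"az": 0,"x": 0,"y": 0,"z": 0.001,"grip": 0.01},
    {"ax": 0,"ay": 0,"az": 0,"x": 0,"y": 0,"z": 0,"grip": 0.01},
  ],
)

```text
time_s: 13.3
tcp_pos: [0.4819, 0.0908, 0.0615]
orientation: [[-0.169, 0.986, 0.005], [0.986, 0.169, 0.001], [-0.0, 0.005, -1.0]]
ft_force: [-0.2, 0.3, -0.4]
finger_gap: 0.0106
```

Request:
carry_out(
  rows=[
    {"ax": 0,"ay": 0,"az": 0,"x": 0,"y": -0.004,"z": 0.001,"grip": 0.01},
    {"ax": 0,"ay": 0,"az": 0,"x": -0.006,"y": 0,"z": 0,"grip": 0.01},
    {"ax": 0,"ay": 0,"az": 0,"x": -0.01,"y": 0,"z": 0,"grip": 0.01},
    {"ax": 0,"ay": 0,"az": 0,"x": -0.013,"y": 0,"z": 0,"grip": 0.01},
    {"ax": 0,"ay": 0,"az": 0,"x": -0.014,"y": 0,"z": 0,"grip": 0.01},
    {"ax": 0,"ay": 0,"az": 0,"x": -0.014,"y": 0,"z": 0,"grip": 0.01},
    {"ax": 0,"ay": 0,"az": 0,"x": -0.014,"y": 0,"z": 0,"grip": 0.01},
    {"ax": 0,"ay": 0,"az": 0,"x": -0.014,"y": 0,"z": 0,"grip": 0.01},
  ],
)

```text
time_s: 14.1
tcp_pos: [0.4946, -0.0005, 0.0633]
orientation: [[-0.171, 0.985, 0.01], [0.985, 0.171, 0.0], [-0.001, 0.01, -1.0]]
ft_force: [0.5, 1.1, 0.1]
finger_gap: 0.0097
```

```bash
python3 look.py c3; python3 -c "
from h import *
f=robot.grab_frame('side')
cv2.imwrite('pics/c3s.png',cv2.resize(cv2.cvtColor(f['image'],cv2.COLOR_RGB2BGR)[130:330,200:430],None,fx=3,fy=3))"
```

```text
[ 0.4946 -0.0005  0.0633] [[-0.171, 0.985, 0.01], [0.985, 0.171, 0.0], [-0.001, 0.01, -1.0]] 0.0097 14.1
```

View pics/c3.png

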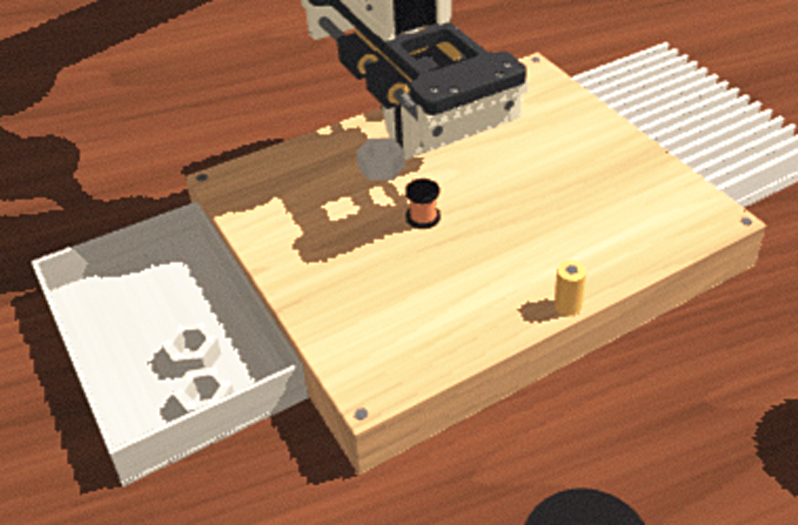

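View pics/c3s.png

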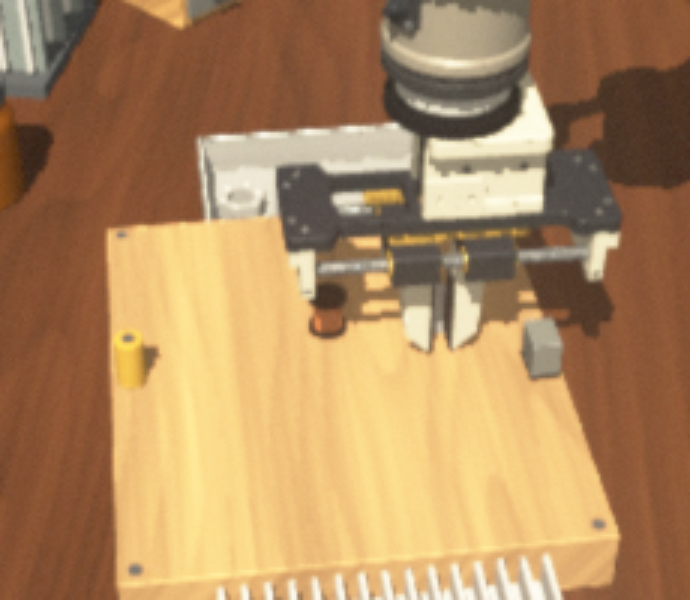

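Request:
carry_out(
  rows=[
    {"ax": 0,"ay": 0,"az": 0,"x": -0.008,"y": 0,"z": 0.002,"grip": 0.01},
    {"ax": 0,"ay": 0,"az": 0,"x": -0.012,"y": 0,"z": 0.001,"grip": 0.01},
    {"ax": 0,"ay": 0,"az": 0,"x": -0.014,"y": 0,"z": 0,"grip": 0.01},
    {"ax": 0,"ay": 0,"az": 0,"x": -0.014,"y": 0,"z": 0,"grip": 0.01},
    {"ax": 0,"ay": 0,"az": 0,"x": -0.014,"y": 0,"z": 0,"grip": 0.01},
    {"ax": 0,"ay": 0,"az": 0,"x": -0.014,"y": 0,"z": 0,"grip": 0.01},
    {"ax": 0,"ay": 0,"az": 0,"x": -0.012,"y": 0,"z": 0,"grip": 0.01},
  ],
)

```text
time_s: 14.9
tcp_pos: [0.5107, -0.0942, 0.0604]
orientation: [[-0.17, 0.985, 0.011], [0.985, 0.17, 0.0], [-0.002, 0.011, -1.0]]
ft_force: [-0.8, 0.1, 0.6]
finger_gap: 0.0101
```

```bash
python3 look.py c4
```

```text
[ 0.5107 -0.0942  0.0604] [[-0.17, 0.985, 0.011], [0.985, 0.17, 0.0], [-0.002, 0.011, -1.0]] 0.0101 14.9
```

View pics/c4.png

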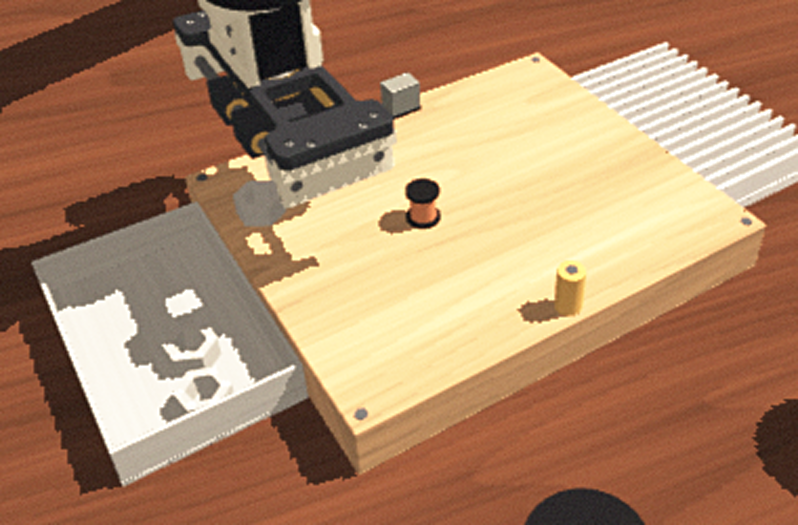

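Nut3 is at about (258,203), close to the edge and lined up with the tray. I'll finish this push now.

Request:
carry_out(
  rows=[
    {"ax": 0,"ay": 0,"az": 0,"x": -0.008,"y": 0,"z": 0,"grip": 0.01},
    {"ax": 0,"ay": 0,"az": 0,"x": -0.012,"y": 0,"z": 0,"grip": 0.01},
    {"ax": 0,"ay": 0,"az": 0,"x": -0.013,"y": 0,"z": 0,"grip": 0.01},
    {"ax": 0,"ay": 0,"az": 0,"x": -0.013,"y": 0,"z": 0,"grip": 0.01},
    {"ax": 0,"ay": 0,"az": 0,"x": -0.008,"y": 0,"z": 0,"grip": 0.01},
    {"ax": 0,"ay": 0,"az": 0,"x": 0,"y": 0,"z": 0,"grip": 0.01},
  ],
)

```text
time_s: 15.55
tcp_pos: [0.5212, -0.1545, 0.0606]
orientation: [[-0.169, 0.986, 0.012], [0.986, 0.169, -0.001], [-0.003, 0.012, -1.0]]
ft_force: [0.2, 1.0, -0.4]
finger_gap: 0.0097
```

```bash
python3 look.py c5
```

```text
[ 0.5212 -0.1545  0.0606] [[-0.169, 0.986, 0.012], [0.986, 0.169, -0.001], [-0.003, 0.012, -1.0]] 0.0097 15.55
```

View pics/c5.png

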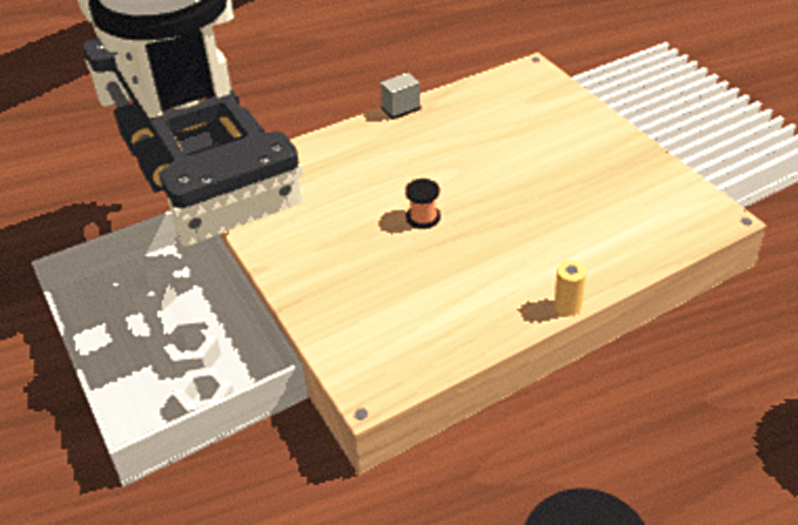

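Nut3 looks to be in, near (155,275). I'll raise the arm and check from above.

Request:
carry_out(
  rows=[
    {"ax": 0,"ay": 0,"az": 0,"x": 0,"y": 0,"z": -0.03,"grip": 0.01},
    {"ax": 0,"ay": 0,"az": 0,"x": 0,"y": 0,"z": -0.04,"grip": 0.01},
    {"ax": 0,"ay": 0,"az": 0,"x": 0,"y": 0,"z": -0.04,"grip": 0.01},
    {"ax": 0,"ay": 0,"az": 0,"x": 0.03,"y": 0,"z": -0.03,"grip": 0.01},
    {"ax": 0,"ay": 0,"az": 0,"x": 0.04,"y": 0,"z": 0,"grip": 0.01},
    {"ax": 0,"ay": 0,"az": 0,"x": 0.04,"y": 0,"z": 0,"grip": 0.01},
    {"ax": 0,"ay": 0,"az": 0,"x": 0.03,"y": 0,"z": 0,"grip": 0.01},
    {"ax": 0,"ay": 0,"az": 0,"x": 0,"y": 0,"z": 0,"grip": 0.01},
  ],
)

```text
time_s: 16.4
tcp_pos: [0.4934, -0.009, 0.2059]
orientation: [[-0.168, 0.986, 0.01], [0.986, 0.168, 0.003], [0.001, 0.011, -1.0]]
ft_force: [0.9, -1.0, 0.1]
finger_gap: 0.01
```

```bash
python3 look.py d1; python3 -c "
from h import *
w=robot.grab_frame('scene')
for n in ['nut1_center','nut2_center','nut3_center','bobbin','standoff','relay']:
    print(n,[(np.round(d['xyz'],3).tolist(),round(d['confidence'],2)) for d in robot.tip_of(w,n)])
f=robot.grab_frame('side')
cv2.imwrite('pics/d1s.png',cv2.resize(cv2.cvtColor(f['image'],cv2.COLOR_RGB2BGR)[130:330,200:430],None,fx=3,fy=3))"
```

```text
[ 0.4934 -0.009   0.2059] [[-0.168, 0.986, 0.01], [0.986, 0.168, 0.003], [0.001, 0.011, -1.0]] 0.01 16.4
nut1_center [([0.592, -0.184, 0.012], 0.96)]
nut2_center [([0.635, -0.184, 0.009], 0.64), ([0.437, 0.01, 0.038], 0.28)]
nut3_center []
bobbin [([0.567, -0.016, 0.038], 0.69)]
standoff [([0.678, 0.036, 0.037], 0.84)]
relay [([0.434, 0.013, 0.038], 0.75)]
```

View pics/d1.png

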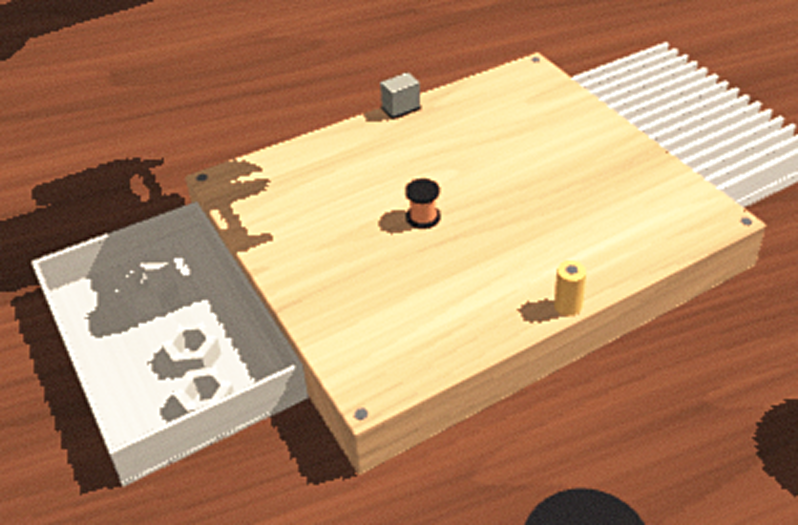

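View pics/d1s.png

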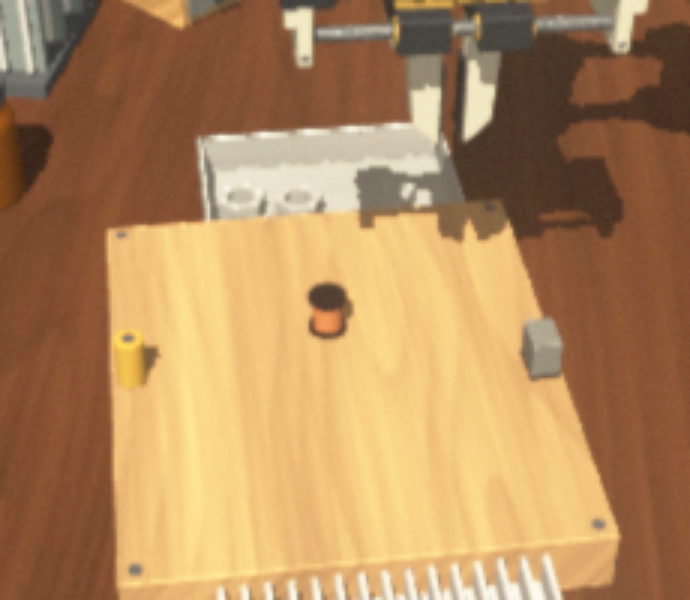

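Request:
carry_out(
  rows=[
    {"ax": 0,"ay": 0,"az": 0,"x": 0.04,"y": 0,"z": 0,"grip": 0.01},
    {"ax": 0,"ay": 0,"az": 0,"x": 0.04,"y": 0,"z": 0,"grip": 0.01},
    {"ax": 0,"ay": 0,"az": 0,"x": 0.04,"y": 0,"z": 0,"grip": 0.01},
    {"ax": 0,"ay": 0,"az": 0,"x": 0,"y": 0,"z": 0,"grip": 0.01},
    {"ax": 0,"ay": 0,"az": 0,"x": 0,"y": 0,"z": 0,"grip": 0.01},
  ],
)

```text
time_s: 17.35
tcp_pos: [0.4761, 0.1055, 0.2046]
orientation: [[-0.156, 0.988, 0.01], [0.988, 0.156, 0.001], [-0.0, 0.011, -1.0]]
ft_force: [0.2, -0.2, 0.4]
finger_gap: 0.0099
```

```bash
python3 look.py d2; python3 -c "
from h import *
for c in ['scene','side']:
  w=robot.grab_frame(c)
  for n in ['nut3_center','bobbin','standoff','relay']:
    print(n,[(np.round(d['xyz'],3).tolist(),round(d['confidence'],2)) for d in robot.tip_of(w,n)])
"
```

```text
[0.4761 0.1055 0.2046] [[-0.156, 0.988, 0.01], [0.988, 0.156, 0.001], [-0.0, 0.011, -1.0]] 0.0099 17.35
nut3_center [([0.527, -0.201, 0.008], 0.94), ([0.556, 0.02, 0.002], 0.59)]
bobbin [([0.568, -0.014, 0.036], 0.62), ([0.55, 0.021, -0.0], 0.2)]
standoff [([0.552, 0.019, 0.001], 0.63), ([0.679, 0.037, 0.037], 0.6)]
relay [([0.433, 0.012, 0.04], 0.52)]
nut3_center [([0.53, -0.203, 0.009], 0.46)]
bobbin [([0.563, -0.018, 0.044], 0.65)]
standoff [([0.68, 0.039, 0.042], 0.54)]
relay [([0.431, 0.016, 0.04], 0.48)]
```

View pics/d2.png

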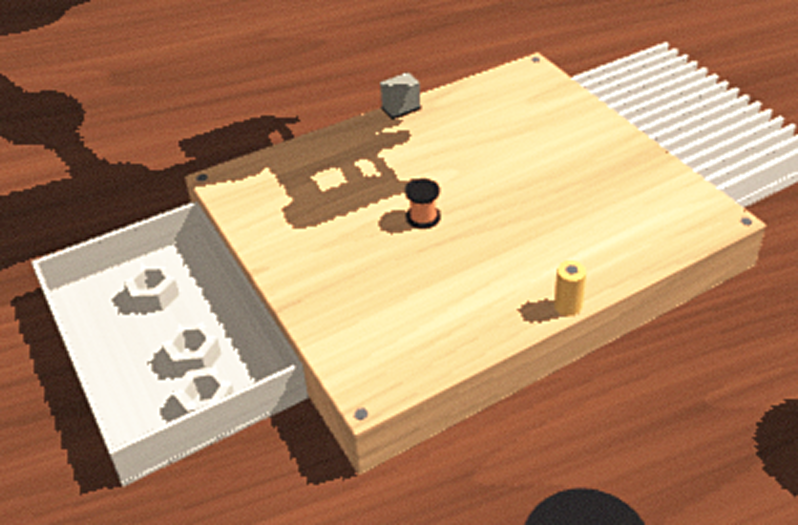

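All three nuts lie in the tray, at about (150,288), (193,345) and (205,388). The bobbin, standoff and relay stand where they were.

```bash
python3 -c "
from h import *
print(robot.finish_job())"
```

```text
the job is handed in; nothing more can be done
None
```

I swept all three nuts off the board's tray end with nearly closed fingertips, one push path per nut, and handed the job in at about 17.5 s. Nothing was picked up.

- **Nuts:** the last camera views show all three lying flat in the tray, with centres 8–12 mm above the bench, as expected on the tray floor. For nut 3, the detector found nothing in the first check because the arm's shadow covered it. After I moved the arm away, the scene and side cameras both found it in the tray.
- **Bobbin, standoff and relay:** they stand at their starting positions, to within the detector's roughly 4 mm scatter. The detector also returned a few false extra hits near the board's centre, which the picture rules out.
- **Forces and arm:** wrist force stayed around 1–2 N in the readings I took. At hand-in the arm was clear of everything.

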